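# Open the wide core reader

### The job

Open the lid of the wide core reader: press its release tab down so that the sprung lid lifts, then push the lid fully open, back past upright until it rests against its stop, and leave it open with the robot clear. Use the fingertips only: do not pick up or shove the readers or anything else on the bench, and leave the narrow reader shut.

Things in the scene. Friction and masses are not known exactly. Their poses are not given: they have to be found in the camera images.
- wide: The wide core reader: loose grey-black instrument, 2.4 kg, rubber feet. Origin on the bench under the middle of its open-topped chamber; its x points from release tab (front) to lid hinge (rear), z up. Chamber x -65 to 65 mm, 160 mm wide (y), walls up to z 71 mm, closed lid top z 79. Bare metal base plate, top at z 16, reaches forward to x -138; over it hangs the release tab
- wide_pad (a point): Where to press down: middle of the top face of the wide reader's black tab pad, z 52 mm at rest, 117 mm in front (-x) of the reader's origin. The pad is 42 mm wide (y); from this point it reaches 15 mm to its front edge and 32 mm back to the upright hook arm. The arm, 30 mm wide, stands 33 mm above the pad, holds the lid and swings up to 10 mm towards the front when pressed
- wide_tab (a joint): Rocker of the wide reader's release tab: 0 at rest, 0.25 rad fully down (pad point about 9 mm lower). The lid is let go at about 0.12 rad (pad point about 4 mm down). Pressing takes about 2.5 N at first and 6 N fully down; it springs back when let go
- wide_lid (a joint): Lid of the wide reader, rad: 0 shut and latched, 1.9 fully open at its stop. Let go, it rises by its spring in about half a second to 0.9 and waits there. Then it must be pushed (1 to 2 N at the front edge, damped, no spring); past 1.57 (upright) its weight slowly takes it to the stop, where it stays
- wide_hinge (a point): Centre of the wide lid's hinge line, 68 mm behind (+x) the reader's origin, 75 mm above the bench; the line runs along the reader's y; the lid's front edge swings up and back (+x)
- wide_edge (a point): Middle of the front edge of the wide lid, tip of its tongue (32 mm wide, 6 mm thick, 10 mm out from the plate), 143 mm from the hinge line; moves with the lid. The lid's plate is 160 mm wide, 8 mm thick
- narrow: The narrow core reader: as the wide one, with the same tab and lid, but 90 mm wide. Origin and axes alike. To be left shut
- narrow_lid (a joint): Lid of the narrow reader: 0 shut
- core_tube: Loose clear core tube with a red cap, 64 mm across, 170 mm high, upright; origin at the centre of its foot
- bottle: Loose orange bottle with a black cap, 56 mm across, 120 mm high, upright; origin at the centre of its foot
- jar: Loose small jar with a white cap, 40 mm across, 55 mm high, upright; origin at the centre of its foot

How it is judged:
By the outcome, as a careful person would: the job done as asked, in the order asked, and still so for the second after the job is handed in, with the robot touching nothing.
It also fails if it takes over 48 s, if anything falls off the work surface, if the arm or the gripper's body presses on something with over 40 N, if the wrist force passes 120 N, or if a joint passes its speed limit or range.

### The arm

A 6-joint arm with a two-finger parallel gripper is mounted at the origin on the work surface. World frame = base frame: x ahead of the robot, y to its left, z up, the work surface at z = 0. Lengths are in m, angles in degrees, forces in N, time in s.
With the tool pointing down it reaches from about 0.25 to 0.725 m from the base axis. Payload 9.7 kg.
Tool frame: the origin (TCP) lies midway between the tips of the shut fingers; the grasp point (between the pads) lies 19 mm behind it; z points along the fingers, y is the line along which they close (so a half turn about z gives the same grasp; the last joint's range is limited). The gripper opens to 85 mm and grips with 20 to 120 N. Pads are 22 mm wide; open, the fingers measure 114 mm over their backs; the gripper's body (76 mm by 85 mm) begins 54 mm behind the grasp point. The pads swing forward as they close: fully open they stand 13 mm farther back than shut.
Start: joints at [-65.661, 4.979, 10.078, 95.1, 0, 90], TCP at [0.227, -0.501, 0.231] pointing down, gripper open.
Joint ranges: [-179.16, 179.16], [-48.56, 103.87], [-65.8, 70.77], [-126.05, 130.52], [-82.76, 87.17], [-180, 180]. Speed limits (degrees/s): [127.2, 127.2, 147.25, 180, 180, 180].

### API

Orientations are given as [roll, pitch, yaw] about the fixed x, y, z axes, in that order (R = Rz(yaw) Ry(pitch) Rx(roll)).
In Python, from workcell import bot gives the robot as it stands.
- The arm moves only by the shell command python3 -m crank 'ROWS' [FORCE]. ROWS is JSON, a list of rows, each an object with "gripper": the finger opening in mm, from 0 to 85.4; "travel": the shift along the tool's x, y, z in mm, a list of three; "twist": the turn, a rotation vector about the tool's x, y, z in rad, a list of three. In form: [{"gripper": gripper, "travel": [tx, ty, tz], "twist": [rx, ry, rz]}, ...]. A call has 1 to 12 rows; each row shifts and turns the commanded pose from where the row before left it, along the tool's axes as they then stand; what a row does not reach is not made up. A row lasts 1/8 s, in which the tool goes at most 62.5 mm and 10.7 degrees, less where a joint would pass 70% of its speed; a pose out of reach is approached as far as the arm can. A call is refused whole if a number of a shift passes 62.5 or a number of a turn 0.188, either way. A call with a gripper value outside its range is refused whole. The fingers move at their own pace and stop on an object; FORCE is the grip in N (left out, the last holds). Time passes only in rows, so rows that do not move let the fingers close. It gives the time, the measured TCP pose, the force, the opening and the grip force at its end, in the units of the state.
- bot.get_obs(): the state, without advancing time (a new reading comes with each control period).
- bot.camera(name): name is "scene" or "side" or "wrist"; returns the picture (420x560x3 uint8, red, green, blue); there is no depth.
- bot.calibration(name): a dict with "vfov" (degrees; the focal length in pixels is half the picture's height over the tangent of half this angle, whatever the lens; pixels are square), "cx", "cy" (the principal point, pixels), "camera_from_world" (4x4, takes a point from world to camera coordinates). Camera axes: x right, y down, z forward; pixel columns grow to the right and rows downward; lengths in m; the calibration is good to about 2 mm. A picture is of the moment at which its call begins: read the wrist's pose just before it. calibration takes no time and is no camera call; for the wrist camera it gives the pose at the moment of the call.
- bot.job_done(): hands the job in; it is judged then, once.
The state is a dict: "time": time; "q": joint angles; "qd": joint speeds; "joint_efforts": joint torques, N m; "ee_pos": TCP position; "tcp_rot": TCP orientation; "wrist_force": force on the tool from outside, world axes, zero at the start; "torque": the same for the moment, N m; "opening": finger opening in m; "grasp_force": force on a finger pad.
Only numpy, scipy, OpenCV 4.12 (cv2) and the standard library are available. Lean on these libraries where they do the work, as an engineer would, in place of code of your own. Each camera call takes 0.05 s, during which the arm holds its last target. There are 200 camera calls.

## Working session

There is one attempt and no reset: what is moved stays moved. The work goes in short steps, Python scripts to look and compute and a shell command to move; the robot and the scene stay as the last step left them, time stands still between calls to the robot, and variables do not carry over. Pictures are saved under pics/ and viewed, at most 10 in all, crops included, and the job is handed in when it is done.

```bash
mkdir -p pics; python3 - <<'E'
from workcell import bot
import cv2
for n in("scene","side"):
    cv2.imwrite(f"pics/{n}0.png",cv2.resize(bot.camera(n),(784,588),interpolation=cv2.INTER_CUBIC)[:,:,::-1]); c=bot.calibration(n); print(n,c)
o=bot.get_obs();print(o)
E
```

```text
scene {'vfov': 51.70474848819944, 'cx': 281.74596497904673, 'cy': 209.21054767791537, 'camera_from_world': array([[ 0.68144495,  0.73175845,  0.01274196, -0.38394883],
       [ 0.64689585, -0.59409218, -0.47810066, -0.34081075],
       [-0.3422843 ,  0.334042  , -0.87821262,  1.46369912],
       [ 0.        ,  0.        ,  0.        ,  1.        ]])}
side {'vfov': 57.260904334453926, 'cx': 278.5611424003496, 'cy': 212.53148103969264, 'camera_from_world': array([[-0.99404156, -0.10886575,  0.00544281,  0.56624839],
       [-0.05831576,  0.4889611 , -0.87035413,  0.10365632],
       [ 0.09209043, -0.86548558, -0.49239625,  0.93168894],
       [ 0.        ,  0.        ,  0.        ,  1.        ]])}
{'time': 0.1, 'q': array([-6.56579900e+01,  5.00829444e+00,  1.00378244e+01,  9.51021454e+01,
        1.47774345e-03,  9.00007897e+01]), 'qd': array([ 0.01922289, -0.01699382,  0.03498335, -0.01327794,  0.08713385,
        0.06325147]), 'joint_efforts': array([-9.93940048e-04, -5.21557760e+01,  4.65653694e+01,  1.60596130e-02,
       -3.83768520e-05,  7.66829544e-06]), 'ee_pos': array([ 0.22661153, -0.5008915 ,  0.2306402 ]), 'tcp_rot': array([-1.79927385e+02, -1.47674137e-03,  2.43412184e+01]), 'wrist_force': array([ 0.55056078, -0.5466885 , -0.27373036]), 'torque': array([-0.04996115,  0.01987322,  0.0369542 ]), 'grasp_force': 0.0, 'opening': 0.08508802366479506}
```

View pics/scene0.png

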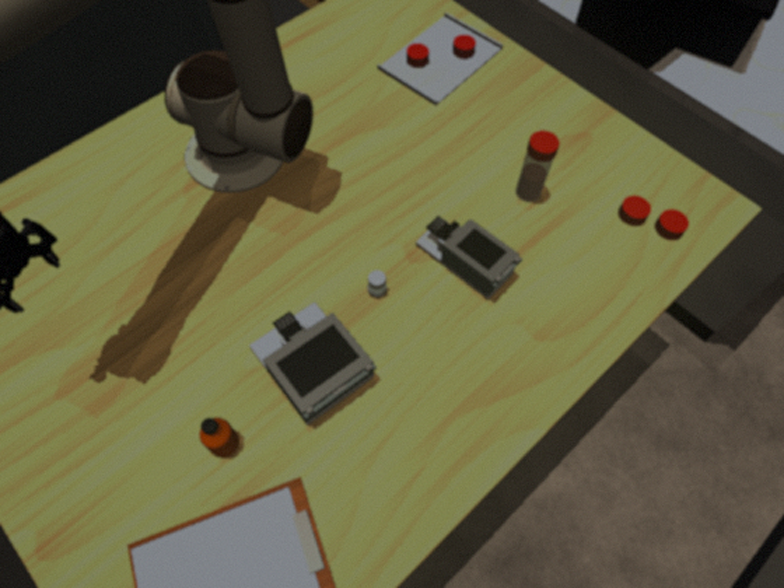

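View pics/side0.png

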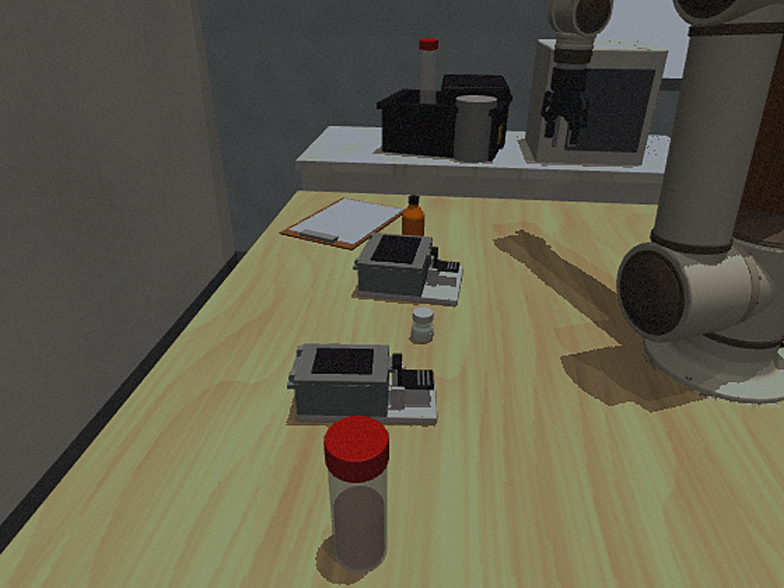

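The scene view shows the wide reader at about (318,365) with its tab at (288,325), the bottle at (215,435), the jar at (377,283) and the narrow reader at (480,255). In the side view the wide reader is at (395,265). I'll enlarge both.

```bash
python3 - <<'E'
from workcell import bot
import cv2,numpy as np
def avg(n): return np.mean([bot.camera(n).astype(float) for _ in range(4)],0)
a=avg("scene")[205:305,170:280]; b=avg("side")[155:225,245:340]
for n,i in(("scene1",a),("side1",b)):
    i=np.clip(i*1.4,0,255).astype(np.uint8)[:,:,::-1]
    f=6 if n=="scene1" else 8
    i=cv2.resize(i,None,fx=f,fy=f,interpolation=cv2.INTER_CUBIC); cv2.imwrite(f"pics/{n}.png",i);print(i.shape)
E
```

```text
(600, 660, 3)
(560, 760, 3)
```

View pics/scene1.png

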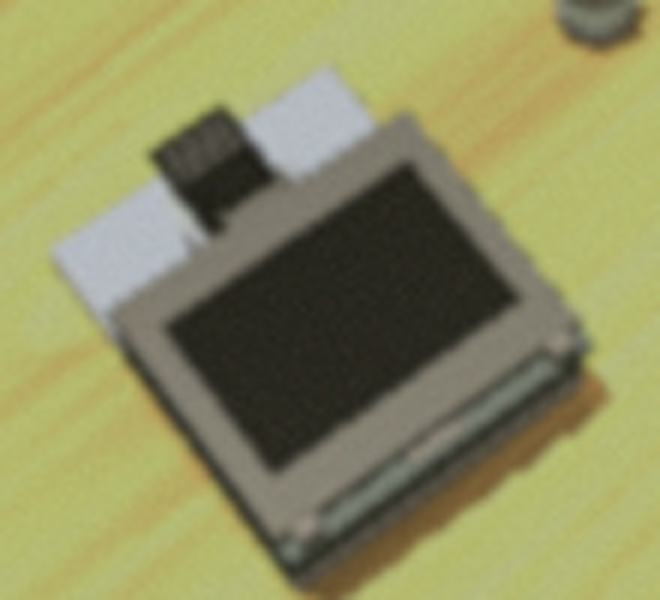

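View pics/side1.png

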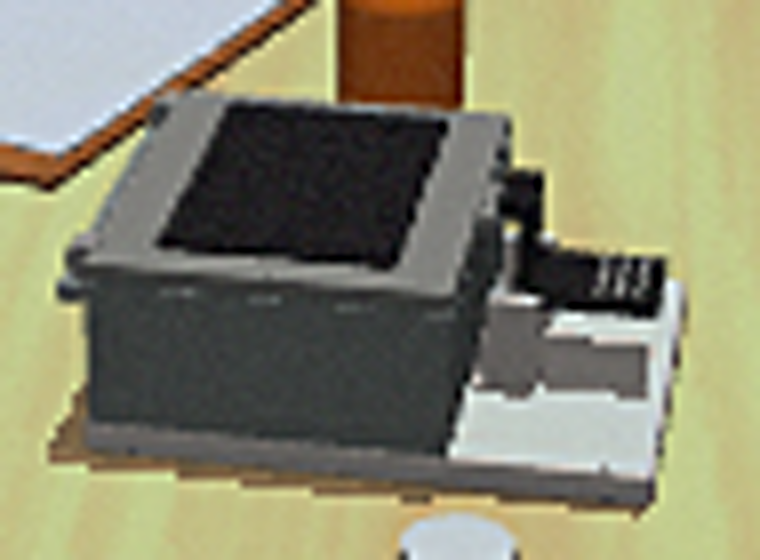

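```bash
cat >h.py <<'E'
from workcell import bot
import numpy as np
from scipy.spatial.transform import Rotation as R
def proj(n,P):
    c=bot.calibration(n);T=c["camera_from_world"];f=210/np.tan(np.radians(c["vfov"]/2))
    p=T[:3,:3]@P+T[:3,3];return np.array([c["cx"]+f*p[0]/p[2],c["cy"]+f*p[1]/p[2]])
E
python3 - <<'E'
from h import *
from scipy.optimize import least_squares
# crop, sx, sy, X,Y(sign w or mm),Z
S=[(52,252,-138,'-',16),(330,65,-138,'+',16),(408,113,-65,80,79),(115,308,-65,-80,79),(218,105,-132,21,52),(152,155,-132,-21,52)]
D=[(512,115,-65,-80,79),(452,298,-65,80,75),(665,258,-132,-21,52),(685,285,-138,'-',16),(655,480,-138,'+',16)]
O=[("scene",(u+.5)/6-.5+170,(v+.5)/6-.5+205,*r) for u,v,*r in S]+[("side",(u+.5)/8-.5+245,(v+.5)/8-.5+155,*r) for u,v,*r in D]
def W(p,X,Y,Z):
    Y={'-':-p[3],'+':p[3]}.get(Y,Y)
    c,s=np.cos(p[2]),np.sin(p[2]);return np.array([p[0]+(c*X-s*Y)/1e3,p[1]+(s*X+c*Y)/1e3,Z/1e3])
def res(p):return np.concatenate([proj(n,W(p,X,Y,Z))-[u,v] for n,u,v,X,Y,Z in O])
best=min((least_squares(res,[.5,-.2,a,80.],x_scale=[.1,.1,1,50],loss='soft_l1') for a in(-1,0,1)),key=lambda r:r.cost)
p=best.x;print(p,np.degrees(p[2]),best.cost);print(res(p).reshape(-1,2).round(1))
for n,q in(("pad",(-117,0,52)),("hinge",(68,0,75)),("edge",(-75,0,77))):print(n,W(p,*q).round(4))
E
```

```text
[ 5.82228917e-01 -2.11874394e-01 -7.70162297e-02  7.86746680e+01] -4.412704916415409 4.601698257349744
[[-0.5 -0.9]
 [-0.4 -0.7]
 [ 0.1 -1. ]
 [-1.2  0.5]
 [ 1.1 -0.5]
 [-0.7 -0.4]
 [-1.  -0.1]
 [-0.6  0.9]
 [-0.4 -0.1]
 [-0.3 -0.8]
 [-0.6 -0.8]]
pad [ 0.4656 -0.2029  0.052 ]
hinge [ 0.65   -0.2171  0.075 ]
edge [ 0.5075 -0.2061  0.077 ]
```

```bash
python3 -m crank '[{"gripper":0,"travel":[0,0,0],"twist":[0,0,0.167]},{"gripper":0,"travel":[0,0,0],"twist":[0,0,0.167]},{"gripper":0,"travel":[0,0,0],"twist":[0,0,0.167]},{"gripper":0,"travel":[27.4,-39.5,0],"twist":[0,0,0]},{"gripper":0,"travel":[27.4,-39.5,0],"twist":[0,0,0]},{"gripper":0,"travel":[27.4,-39.5,0],"twist":[0,0,0]},{"gripper":0,"travel":[27.4,-39.5,0],"twist":[0,0,0]},{"gripper":0,"travel":[27.4,-39.5,0],"twist":[0,0,0]},{"gripper":0,"travel":[27.4,-39.5,0],"twist":[0,0,0]},{"gripper":0,"travel":[27.4,-39.5,0],"twist":[0,0,0]},{"gripper":0,"travel":[27.4,-39.5,0],"twist":[0,0,0]},{"gripper":0,"travel":[0,0,0],"twist":[0,0,0]}]'
```

```text
time: 2.0
ee_pos: [0.4707, -0.2005, 0.231]
tcp_rot: [-180.0, 0.0, -4.1]
wrist_force: [-0.4, 0.2, 0.2]
opening: -0.0001
grasp_force: 0.0
```

```bash
python3 -m crank '[{"gripper":0,"travel":[-1,2.7,37],"twist":[0,0,0]},{"gripper":0,"travel":[0,0,37],"twist":[0,0,0]},{"gripper":0,"travel":[0,0,37],"twist":[0,0,0]},{"gripper":0,"travel":[0,0,37],"twist":[0,0,0]},{"gripper":0,"travel":[0,0,0],"twist":[0,0.105,0]},{"gripper":0,"travel":[0,0,0],"twist":[0,0.105,0]},{"gripper":0,"travel":[0,0,0],"twist":[0,0,0]}]'; python3 - <<'E'
from workcell import bot
import cv2,numpy as np
a=np.mean([bot.camera("side").astype(float) for _ in range(2)],0)[120:225,235:355]
b=np.mean([bot.camera("scene").astype(float) for _ in range(2)],0)[190:295,160:270]
i=[cv2.resize(np.clip(x*1.4,0,255).astype(np.uint8)[:,:,::-1],(400,int(400*x.shape[0]/x.shape[1])),interpolation=cv2.INTER_CUBIC)[:350] for x in(a,b)]
cv2.imwrite("pics/c.png",np.hstack(i)); print(bot.get_obs()["wrist_force"])
E
```

```text
time: 2.88
ee_pos: [0.4664, -0.2059, 0.0833]
tcp_rot: [180.0, -12.0, -4.5]
wrist_force: [-1.3, 0.9, 1.1]
opening: 0.0004
grasp_force: 0.0
[-0.85916476  0.5492969  -0.35050514]
```

View pics/c.png

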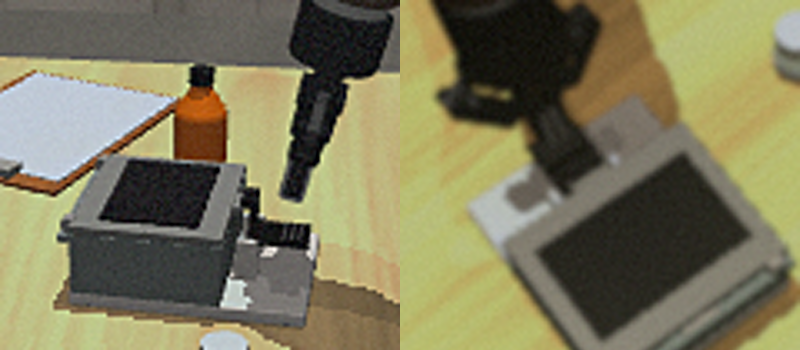

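Side and scene views show the shut fingertips at (292,200) directly over the pad at (285,235), with the body leaning away from the lid. Now the press.

```bash
python3 -m crank '[{"gripper":0,"travel":[0.3,-2.5,13],"twist":[0,0,0]},{"gripper":0,"travel":[-2.7,0,12.7],"twist":[0,0,0]},{"gripper":0,"travel":[-0.6,0,2.9],"twist":[0,0,0]},{"gripper":0,"travel":[-0.6,0,2.9],"twist":[0,0,0]},{"gripper":0,"travel":[-0.6,0,2.9],"twist":[0,0,0]},{"gripper":0,"travel":[0,0,0],"twist":[0,0,0]}]'
```

```text
time: 3.82
ee_pos: [0.4713, -0.2031, 0.0489]
tcp_rot: [-180.0, -12.0, -4.4]
wrist_force: [-4.0, 0.9, 5.1]
opening: 0.0
grasp_force: 2.6
```

```bash
cat >v.py <<'E'
from workcell import bot
import cv2,numpy as np,sys
a=np.mean([bot.camera("side").astype(float) for _ in range(2)],0)[100:225,225:365]
b=np.mean([bot.camera("scene").astype(float) for _ in range(2)],0)[185:310,155:295]
i=[cv2.resize(np.clip(x*1.4,0,255).astype(np.uint8)[:,:,::-1],(400,357),interpolation=cv2.INTER_CUBIC) for x in(a,b)]
cv2.imwrite(sys.argv[1],np.hstack(i)); o=bot.get_obs();print(o["time"],o["ee_pos"],o["wrist_force"])
E
python3 v.py pics/d.png
```

```text
4.025 [ 0.47132644 -0.20310314  0.04899636] [-2.8543304   2.62214385  4.90374926]
```

View pics/d.png

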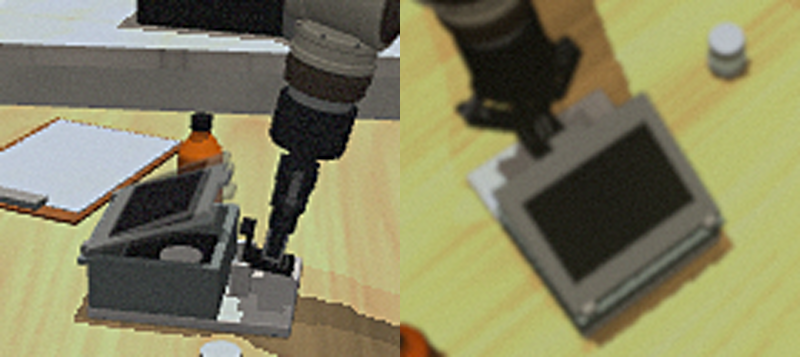

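The side view shows the lid let go and rising, its front edge near (220,170), with the tip still on the pad. Next I'll retreat and let it finish rising.

```bash
python3 -m crank '[{"gripper":0,"travel":[0,0,-20],"twist":[0,0,0]},{"gripper":0,"travel":[0,0,-30],"twist":[0,0,0]},{"gripper":0,"travel":[0,0,-30],"twist":[0,0,0]},{"gripper":0,"travel":[0,0,-30],"twist":[0,0,0]},{"gripper":0,"travel":[0,0,0],"twist":[0,0,0]},{"gripper":0,"travel":[0,0,0],"twist":[0,0,0]},{"gripper":0,"travel":[0,0,0],"twist":[0,0,0]}]'; python3 v.py pics/e.png
```

```text
time: 4.9
ee_pos: [0.4482, -0.2011, 0.155]
tcp_rot: [-180.0, -11.9, -4.4]
wrist_force: [-0.9, -0.2, 0.6]
opening: 0.0001
grasp_force: 0.0
5.1 [ 0.44833754 -0.20121988  0.15572897] [-0.60389796  0.36858639  0.27862442]
```

View pics/e.png

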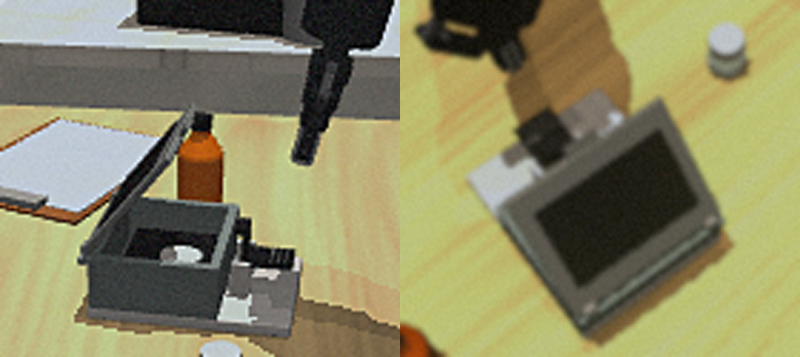

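The side view shows the lid up at its waiting angle with its edge near (193,112), the tab back up and the tip clear at (303,160). Next is the approach and push.

```bash
python3 -m crank '[{"gripper":0,"travel":[19.6,0,4.2],"twist":[0,0,0]},{"gripper":0,"travel":[19.6,0,4.2],"twist":[0,0,0]},{"gripper":0,"travel":[19.6,0,4.2],"twist":[0,0,0]},{"gripper":0,"travel":[19.6,0,4.2],"twist":[0,0,0]},{"gripper":0,"travel":[13,0,2.8],"twist":[0,0,0]},{"gripper":0,"travel":[10,0,2],"twist":[0,0,0]},{"gripper":0,"travel":[10,0,0],"twist":[0,0,0]},{"gripper":0,"travel":[10,0,0],"twist":[0,0,0]},{"gripper":0,"travel":[10,0,0],"twist":[0,0,0]}]'
```

```text
time: 6.22
ee_pos: [0.5816, -0.2116, 0.1631]
tcp_rot: [180.0, -12.0, -4.4]
wrist_force: [-6.5, 0.5, 11.0]
opening: 0.0
grasp_force: 0.3
```

```bash
python3 v.py pics/f.png
```

```text
6.425 [ 0.58140438 -0.21160346  0.16311075] [-1.93759965 -0.51298728  3.8353094 ]
```

View pics/f.png

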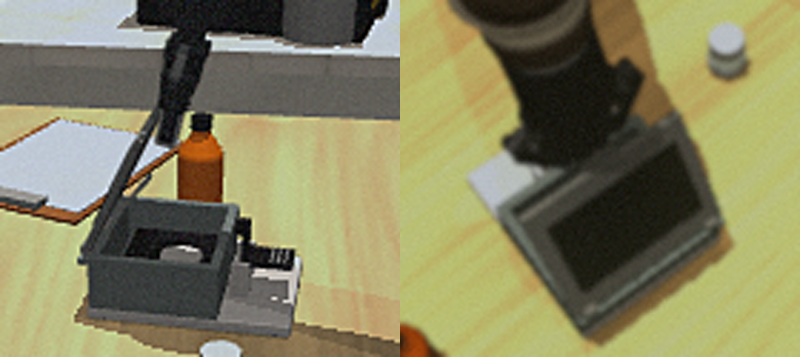

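The side view shows the lid pushed to about 1.15 rad with its edge (155,112) sliding on the finger, and the reader has not moved. The edge is rubbing upward on the finger, so I'll raise the tip as I go on.

```bash
python3 -m crank '[{"gripper":0,"travel":[2,0,-8],"twist":[0,0,0]},{"gripper":0,"travel":[8.4,0,-3],"twist":[0,0,0]},{"gripper":0,"travel":[8.4,0,-3],"twist":[0,0,0]},{"gripper":0,"travel":[8.4,0,-2],"twist":[0,0,0]},{"gripper":0,"travel":[8.4,0,-1],"twist":[0,0,0]}]'; python3 -m crank '[{"gripper":0,"travel":[8.4,0,0],"twist":[0,0,0]},{"gripper":0,"travel":[8.4,0,0],"twist":[0,0,0]},{"gripper":0,"travel":[8.4,0,0.5],"twist":[0,0,0]}]'
```

```text
time: 7.05
ee_pos: [0.613, -0.2139, 0.1868]
tcp_rot: [-180.0, -12.0, -4.4]
wrist_force: [-1.1, 0.4, -0.1]
opening: 0.0003
grasp_force: 0.1
time: 7.42
ee_pos: [0.6376, -0.2158, 0.1914]
tcp_rot: [-180.0, -12.0, -4.4]
wrist_force: [-0.7, 0.4, 0.6]
opening: 0.0
grasp_force: 0.1
```

```bash
python3 -m crank '[{"gripper":0,"travel":[7.8,0,1.7],"twist":[0,0,0]},{"gripper":0,"travel":[7.8,0,1.7],"twist":[0,0,0]},{"gripper":0,"travel":[7.8,0,1.7],"twist":[0,0,0]},{"gripper":0,"travel":[7.8,0,1.7],"twist":[0,0,0]},{"gripper":0,"travel":[0,0,0],"twist":[0,0,0]},{"gripper":0,"travel":[0,0,0],"twist":[0,0,0]},{"gripper":0,"travel":[0,0,0],"twist":[0,0,0]},{"gripper":0,"travel":[0,0,0],"twist":[0,0,0]}]'; python3 v.py pics/g.png
```

```text
time: 8.43
ee_pos: [0.6687, -0.2182, 0.1915]
tcp_rot: [180.0, -12.0, -4.4]
wrist_force: [-0.1, 0.2, 0.5]
opening: 0.0001
grasp_force: 0.0
8.625 [ 0.66875783 -0.21815677  0.1913781 ] [-0.12833326  0.48265798 -0.96476944]
```

View pics/g.png

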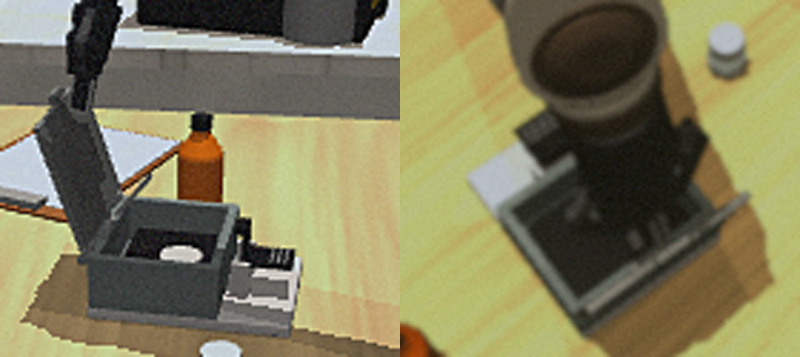

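The side view shows the lid leaning back past upright, top edge near (50,100), with no load on the tip. I'll back out and let it settle.

```bash
python3 -m crank '[{"gripper":0,"travel":[-23.5,0,-8],"twist":[0,0,0]},{"gripper":0,"travel":[-23.5,0,-8],"twist":[0,0,0]},{"gripper":0,"travel":[-30,0,-10],"twist":[0,0,0]},{"gripper":0,"travel":[-30,0,-10],"twist":[0,0,0]},{"gripper":0,"travel":[-30,0,-10],"twist":[0,0,0]},{"gripper":0,"travel":[-30,0,-10],"twist":[0,0,0]},{"gripper":0,"travel":[-30,0,-10],"twist":[0,0,0]},{"gripper":0,"travel":[-30,0,-10],"twist":[0,0,0]},{"gripper":0,"travel":[0,0,0],"twist":[0,0,0]},{"gripper":0,"travel":[0,0,0],"twist":[0,0,0]},{"gripper":0,"travel":[0,0,0],"twist":[0,0,0]},{"gripper":0,"travel":[0,0,0],"twist":[0,0,0]}]'; python3 -m crank '[{"gripper":0,"travel":[0,0,0],"twist":[0,0,0]},{"gripper":0,"travel":[0,0,0],"twist":[0,0,0]},{"gripper":0,"travel":[0,0,0],"twist":[0,0,0]},{"gripper":0,"travel":[0,0,0],"twist":[0,0,0]},{"gripper":0,"travel":[0,0,0],"twist":[0,0,0]},{"gripper":0,"travel":[0,0,0],"twist":[0,0,0]},{"gripper":0,"travel":[0,0,0],"twist":[0,0,0]},{"gripper":0,"travel":[0,0,0],"twist":[0,0,0]},{"gripper":0,"travel":[0,0,0],"twist":[0,0,0]},{"gripper":0,"travel":[0,0,0],"twist":[0,0,0]},{"gripper":0,"travel":[0,0,0],"twist":[0,0,0]},{"gripper":0,"travel":[0,0,0],"twist":[0,0,0]}]';  python3 v.py pics/i.png; python3 - <<'E'
from h import *
c,s=np.cos(-.077),np.sin(-.077)
for t in(1.6,1.75,1.9):
    X=.068-.143*np.cos(t);Z=.075+.143*np.sin(t)
    u=proj("side",np.array([.5822+c*X,-.2119+s*X,Z]));print(t,(u-[225,100])*[400/140,357/125])
E
```

```text
time: 10.12
ee_pos: [0.432, -0.2, 0.2179]
tcp_rot: [-180.0, -12.0, -4.3]
wrist_force: [0.7, 0.9, 0.4]
opening: 0.0002
grasp_force: 0.0
time: 11.62
ee_pos: [0.4316, -0.2, 0.2183]
tcp_rot: [-180.0, -12.0, -4.4]
wrist_force: [0.5, -1.5, -0.1]
opening: 0.0002
grasp_force: 0.0
11.825 [ 0.43163644 -0.20004884  0.21827994] [ 0.86263002 -0.40712413 -0.29564853]
1.6 [92.42721118 85.33936334]
1.75 [71.29737697 86.2167221 ]
1.9 [51.0345383  90.24886387]
```

View pics/i.png

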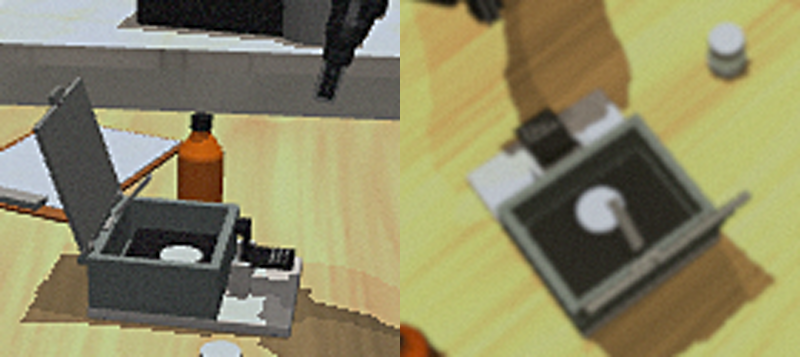

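The tongue is at about (57,93), and the prediction for 1.9 rad is (51,90). The lid looks the same as in the previous picture three seconds earlier, so it is at rest on its stop. The robot is clear and the reader has not moved.

```bash
python3 -c "
from workcell import bot
print(bot.job_done())"
```

```text
the job is handed in; nothing more can be done
None
```

I pressed the wide reader's tab, pushed its lid back to rest at its stop (about 1.9 rad in the last pictures), backed the robot clear, and handed the job in at about 12 s without touching the narrow reader.

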